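# Cover the cakes on the stall

## Robot

A 7-joint arm with a two-finger parallel gripper is mounted at the origin on the work surface. World frame = base frame: x ahead of the robot, y to its left, z up, the work surface at z = 0. Lengths are in mm, angles in rad, forces in N, time in s.
With the tool pointing down it reaches from about 400 to 850 mm from the base axis. Payload 10.4 kg.
Tool frame: the origin (TCP) lies midway between the tips of the shut fingers; the grasp point (between the pads) lies 19 mm behind it (arm.grip_point_offset is the distance from the TCP to the grasp point, in mm); z points along the fingers, y is the line along which they close (so a half turn about z gives the same grasp; the last joint's range is limited). The gripper opens to 87 mm and grips with 3 to 60 N. Pads are 19 mm wide; open, the fingers measure 117 mm over their backs; the gripper's body (75 mm by 190 mm) begins 51 mm behind the grasp point.
Start: joints at [1.325, 0.332, -0.065, 1.46, 0.022, 1.35, -0.088], TCP at [138.121, -609.569, 222.576] pointing down, gripper open.
Joint ranges: [-2.6, 2.6], [-0.5, 2.12], [-1.47, 1.34], [0.16, 2.42], [-1.27, 4.41], [0.06, 2.06], [-2.6, 2.6]. Speed limits (rad/s): [2.22, 2.22, 2.79, 2.79, 3.14, 3.14, 3.14].

## Interface

Orientations are given as [roll, pitch, yaw] about the fixed x, y, z axes, in that order (R = Rz(yaw) Ry(pitch) Rx(roll)).
In Python, from plant import arm, optics gives the robot as it stands.
- The arm moves only by the tool carry_out, never from a script. Its argument "series" is a list of rows, each a list of 7 numbers: the shift along the tool's x, y, z in mm, then the turn, a rotation vector about the tool's x, y, z in rad, then the opening, from 0 (shut) to 1 (fully open). In form: [[tx, ty, tz, rx, ry, rz, grip], ...]. A call has 1 to 12 rows; each row is the pose to reach, as a shift and turn from the pose commanded when the call began, along the tool's axes at that moment; what a row does not reach only later rows make up. A row lasts 1/12 s, in which the tool goes at most 41.7 mm and 7.16 degrees, less where a joint would pass 70% of its speed; a pose out of reach is approached as far as the arm can. A call with a gripper value outside its range is refused whole. The fingers move at their own pace and stop on an object; "grip_force" is the grip in N (left out, the last holds). Time passes only in rows, so rows that repeat a pose let the fingers close. It gives the time, the measured TCP pose, the force, the opening and the grip force at its end, in the units of the state.
- arm.get_state(): the state, without advancing time (a new reading comes with each control period).
- optics.snapshot(name): name is "side" or "top" or "wrist"; returns a dict with "pixels" (384x512x3 uint8, red, green, blue), "z_map" (384x512 float32, mm along the optical axis (not along the pixel's ray), 0 where there is no reading), "fx", "fy", "cx", "cy" (pixels), "R" (3x3) and "t" (3): a world point X has camera coordinates R X + t; the wrist camera has in their place "hand_eye" (4x4, takes a point from camera to tool coordinates, whose origin is the TCP and whose axes are the flange's). Camera axes: x right, y down, z forward; pixel columns grow to the right and rows downward; lengths in mm; the calibration is good to about 2 mm. The wrist camera is an equidistant fisheye: a pixel r from the principal point sees the ray r / f radians off the axis. A picture is of the moment at which its call begins: read the wrist's pose just before it.
- arm.hand_in(): hands the job in; it is judged then, once.
The state is a dict: "t": time; "joint_positions": joint angles; "dq": joint speeds; "joint_torque": joint torques, N m; "tcp_pos": TCP position; "orientation": TCP orientation; "contact_force": force on the tool from outside, world axes, zero at the start; "wrist_torque": the same for the moment, N m; "opening": opening from 0.0 (shut) to 1.0 (fully open); "grip_force": force on a finger pad.
Only numpy, scipy, OpenCV 4.12 (cv2) and the standard library are available. Lean on these libraries where they do the work, as an engineer would, in place of code of your own. Each camera call takes 0.05 s, during which the arm holds its last target. There are 200 camera calls.

## Task

Cover the four cakes on the stall to keep the wasps off: put each steel cover over the cake it was made for, by shape and size (small round on the muffin, large round on the cream cake, square on the square cake, oblong on the loaf), so that its rim stands flat on the plate or board all round. Set the covers down gently, do not drop them, and do not knock over the sugar shaker.

Things in the scene. Friction and masses are not known exactly. Their poses are not given: they have to be found in the camera images.
- cover_small_grip (a point): Small round steel cover, loose, open below, body 70 mm high, flat top, dark wooden grip on it (12 to 40 mm above the top). Point: centre of the grip, on the middle axis, 96 mm above the rim, 26 mm above the flat top; z up. 0.1 to 0.35 kg. Outer diameter 91 mm, inner 85 mm. The grip is a round knob 25 mm across.
- cover_large_grip (a point): Large round steel cover, loose, open below, body 70 mm high, flat top, dark wooden grip on it (12 to 40 mm above the top). Point: centre of the grip, on the middle axis, 96 mm above the rim, 26 mm above the flat top; z up. 0.1 to 0.35 kg. Outer diameter 131 mm, inner 125 mm. The grip is a round knob 25 mm across.
- cover_square_grip (a point): Square steel cover, loose, open below, body 70 mm high, flat top, dark wooden grip on it (12 to 40 mm above the top). Point: centre of the grip, on the middle axis, 96 mm above the rim, 26 mm above the flat top; z up. 0.1 to 0.35 kg. Outside 103 by 103 mm, inside 95 by 95 mm, sides along the point's x and y. The grip is a square block 24 by 24 mm with its sides parallel to the cover's.
- cover_long_grip (a point): Oblong steel cover, loose, open below, body 70 mm high, flat top, dark wooden grip on it (12 to 40 mm above the top). Point: centre of the grip, on the middle axis, 96 mm above the rim, 26 mm above the flat top; z up. 0.1 to 0.35 kg. Outside 138 mm along the point's x by 78 mm along its y, inside 130 by 70 mm. The grip is a bar 52 mm along x and 18 mm thick along y.
- plate_muffin: Round white plate, 112 mm across and 8 mm thick, fixed on the table, with a small round muffin in its middle, 65 mm across, its top 54 mm above the table. Origin: centre of the plate's underside, on the table; z up.
- plate_round: Round white plate, 152 mm across and 8 mm thick, fixed on the table, with a round cream cake in its middle, 105 mm across, its top 54 mm above the table. Origin: centre of the plate's underside, on the table; z up.
- board_square: Square wooden board, 122 by 122 mm and 8 mm thick, fixed on the table, with a square cake in its middle, 75 by 75 mm, sides along x and y like the board's, its top 54 mm above the table. Origin: centre of the board's underside, on the table; z up.
- board_long: Oblong wooden board, 150 mm along x by 92 mm along y and 8 mm thick, fixed on the table, with a chocolate-topped loaf cake in its middle, 110 mm along x by 50 mm along y, its top 54 mm above the table. Origin: centre of the board's underside, on the table; z up.
- shaker_mid (a point): Small glass sugar shaker, 36 mm across and 70 mm high, standing loose amid the cakes and covers; not to be knocked over. The point is its centre, 35 mm above its foot.
There are look-alikes about, which are no part of the job. Leave any blue look-alike of the plate_round alone. What is shaped like the part that bears cover_large_grip but blue is not meant.

How it is judged (in metres and radians):
At the end, for the whole second after the job is handed in: Each of the four covers stands over its own cake: centred within 15 mm, level, rim down on the plate or board (within 5 mm), released and at rest; the shaker still stands upright (horizontal distance between cover_small_grip and plate_muffin below 0.015 m and z of cover_small_grip in the frame of plate_muffin below 0.109 m and angle between each of cover_small_grip, cover_large_grip, cover_square_grip, cover_long_grip's own z axis and vertical below 0.06 rad and linear speed of each of cover_small, cover_large, cover_square, cover_long below 0.02 m/s and angular speed of each of cover_small, cover_large, cover_square, cover_long below 0.1 rad/s and horizontal distance between cover_large_grip and plate_round below 0.015 m and z of cover_large_grip in the frame of plate_round below 0.109 m and horizontal distance between cover_square_grip and board_square below 0.015 m and z of cover_square_grip in the frame of board_square below 0.109 m and horizontal distance between cover_long_grip and board_long below 0.015 m and z of cover_long_grip in the frame of board_long below 0.109 m and not (angle between shaker_mid's own z axis and vertical above 0.2 rad)); the robot touches nothing.
It fails at once if a cover is dropped (it moves faster than 0.6 m/s while the fingers do not hold it) ((linear speed of cover_small above 0.6 m/s and contact force between cover_small and the fingers below 0.05 N) or (linear speed of cover_large above 0.6 m/s and contact force between cover_large and the fingers below 0.05 N) or (linear speed of cover_square above 0.6 m/s and contact force between cover_square and the fingers below 0.05 N) or (linear speed of cover_long above 0.6 m/s and contact force between cover_long and the fingers below 0.05 N)).
It fails at once if the shaker is knocked over (angle between shaker_mid's own z axis and vertical above 0.6 rad).
It also fails if it takes over 122 s, if anything falls off the work surface, if the arm or the gripper's body presses on something with over 40 N, if the wrist force passes 120 N, or if a joint passes its speed limit or range.

## Working session

There is one attempt and no reset: what is moved stays moved. The work goes in short steps, Python scripts to look and compute and a tool call to move; the robot and the scene stay as the last step left them, time stands still between calls to the robot, and variables do not carry over. Pictures are saved under pics/ and viewed, at most 14 in all, crops included, and the job is handed in when it is done.

Besides the shell and the picture viewer there is one more tool, called as name([rows], argument=value, ...), one row to a line, values as JSON. carry_out: Moves the arm, as the interface text tells. Its arguments: {"type":"object","properties":{"series":{"type":"array","items":{"type":"array","items":{"type":"number"}}},"grip_force":{"type":"number"}},"required":["series"]}

```bash
ls; mkdir -p pics
python3 - <<'E'
from plant import arm, optics
import cv2,numpy as np
print(arm.get_state())
for n in ("top","side"):
    s=optics.snapshot(n); np.savez(f"{n}0.npz",**s)
    print(n,s["fx"],s["cx"],s["cy"],np.round(s["R"],3).tolist(),s["t"])
    cv2.imwrite(f"pics/{n}0.png",cv2.resize(s["pixels"][...,::-1],(800,600)))
E
```

```text
pics
{'t': 0.0, 'joint_positions': array([ 1.32541567,  0.33289371, -0.0646882 ,  1.46095787,  0.02160217,
        1.34987207, -0.08851354]), 'dq': array([-0.00157556, -0.00019458, -0.0018944 , -0.00103688,  0.00064383,
        0.00060282,  0.00054089]), 'joint_torque': array([-8.10708589e-04, -6.23263907e+01,  2.38930725e-02, -3.89901066e+01,
       -6.14287611e-02,  3.98274406e-02,  1.21286084e-04]), 'tcp_pos': array([ 137.99035808, -609.18007785,  221.73236135]), 'orientation': array([-3.14015894e+00,  7.16699361e-05,  2.22777827e-01]), 'contact_force': array([ 0.85154069,  0.14889978, -0.62066395]), 'wrist_torque': array([ 0.03566055, -0.03465516,  0.01160494]), 'grip_force': 0.0, 'opening': 1.0001954238392508}
top 485.9860798328163 256.81808286724777 185.19786133960196 [[-0.097, -0.995, 0.0], [-0.973, 0.094, -0.212], [0.211, -0.021, -0.977]] [  38.069434    440.34668595 1284.603735  ]
side 347.0020191560749 257.7086565472825 196.68359146835326 [[-0.703, -0.711, 0.025], [-0.38, 0.345, -0.858], [0.601, -0.613, -0.513]] [332.53729497 234.09045705 759.97917415]
```

View pics/top0.png

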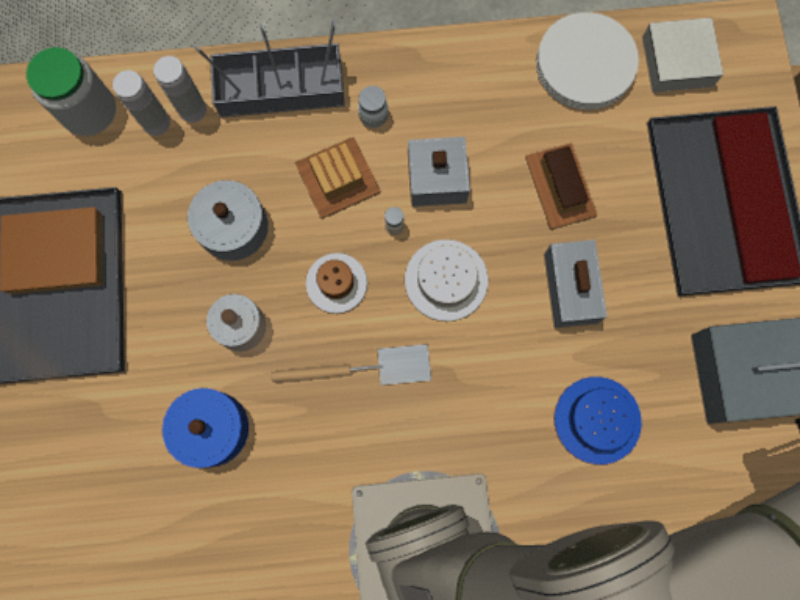

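View pics/side0.png

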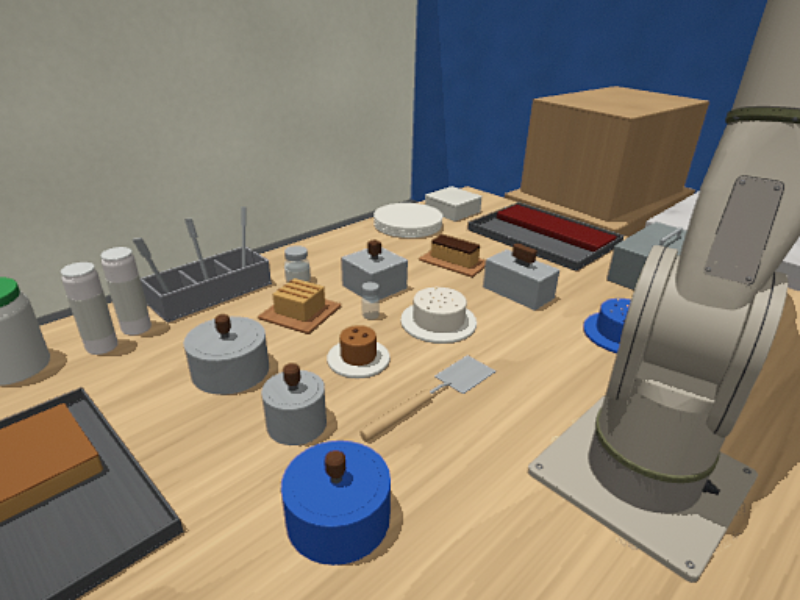

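The top view (800×600 px) shows these candidates:
- **Covers:** large (222,211), small (230,318), square (438,160), oblong (580,275). The blue look-alike at (197,427) is excluded.
- **Plates and boards:** muffin (335,278), cream cake (447,275), square cake (337,170), loaf (565,178). The blue look-alike at (600,417), the white stack (588,60) and the white block (684,53) are excluded.
- **Shaker_mid:** (394,218). The other shaker at (373,103) stands further back.

Next I'll measure these.

```bash
cat > h.py <<'E'
import numpy as np,cv2
def world(s):
    v,u=np.mgrid[:384,:512]; z=s["z_map"].astype(float)
    c=np.stack([(u-s["cx"])/s["fx"]*z,(v-s["cy"])/s["fy"]*z,z],-1)
    W=(c-s["t"])@s["R"]; W[z==0]=np.nan; return W
def ray(s,uv,h):
    uv=np.atleast_2d(uv).astype(float)
    d=np.c_[(uv[:,0]-s["cx"])/s["fx"],(uv[:,1]-s["cy"])/s["fy"],np.ones(len(uv))]@s["R"]
    o=-s["R"].T@s["t"]; k=(h-o[2])/d[:,2]; return (o+d*k[:,None])[:,:2]
def face(s,seed,h,tol=9,rad=70,dark=False):
    W=world(s); c=ray(s,np.array(seed)*.64,h)[0]
    m=(abs(W[...,2]-h)<tol)&(np.hypot(W[...,0]-c[0],W[...,1]-c[1])<rad)
    if dark: m&=s["pixels"].sum(-1)<200
    n,l,st,_=cv2.connectedComponentsWithStats(m.astype(np.uint8))
    i=1+np.argmax(st[1:,4]); 
    v,u=np.where(l==i); p=ray(s,np.c_[u,v],h).astype(np.float32)
    (x,y),(a,b),t=cv2.minAreaRect(p); cc,r=cv2.minEnclosingCircle(p)
    return len(v),np.nanmedian(W[l==i,2]).round(1),"rect",np.round((x,y,a,b,t),1),"circ",np.round((*cc,2*r),1)
E
python3 - <<'E'
from h import *
s=dict(np.load("top0.npz")); 
T=dict(large=(225,235),small=(235,330),square=(438,180),long=(565,283))
for k,p in T.items():
    print(k,*face(s,p,70,rad=90)); print("  grip",*face(s,dict(large=(222,209),small=(229,316),square=(438,158),long=(582,275))[k],110,rad=45))
for k,p in dict(muffin=(335,278),cream=(447,275),sq=(337,170),loaf=(565,178)).items(): print(k,*face(s,p,54,6)); print("  plate",*face(s,p,8,4,110))
print("shaker",*face(s,(394,213),70,15,30))
for n,p in dict(shelf=(373,93),jarA=(170,70),jarB=(130,85),cut=(330,30)).items():
    u,v=(np.array(p)*.64).astype(int); print(n,world(s)[v,u].round())
E
```

```text
large 1504 69.6 rect [592.7 294.2 129.9 117.6  84.5] circ [597.2 294.2 132.2]
  grip 68 107.9 rect [597.5 292.2  24.6  22.4  84.5] circ [597.5 292.2  27. ]
small 815 69.6 rect [412.6 288.8  88.1  89.8  86.8] circ [411.9 288.3  92.3]
  grip 71 107.7 rect [411.3 288.5  24.6  21.6  40.5] circ [411.1 288.4  25. ]
square 1217 69.8 rect [655.  -90.4 103.2 107.6  88.2] circ [654.8 -89.7 139.8]
  grip 74 109.2 rect [654.5 -91.   21.8  23.   84.5] circ [654.6 -89.7  30. ]
long 1303 70.3 rect [ 4.234e+02 -3.077e+02  1.398e+02  8.110e+01  4.000e-01] circ [ 423.5 -307.   157.2]
  grip 140 109.2 rect [ 423.  -307.6   19.    51.4   89.6] circ [ 422.9 -305.7   52.2]
muffin 418 53.6 rect [473.6 111.4  63.4  62.2  39.5] circ [473.7 111.8  65. ]
  plate 583 7.9 rect [474.5 112.5 110.2 109.2  58.9] circ [476.9 112.  116.2]
cream 1081 53.9 rect [460.4 -85.2 101.3 104.2  83.3] circ [460.2 -86.2 104.7]
  plate 840 7.9 rect [459.3 -86.6 153.  149.5  21.8] circ [460.3 -88.7 157.2]
sq 650 53.6 rect [675.1  94.1  76.5  75.1  19.7] circ [675.6  94.3 102.1]
  plate 697 7.6 rect [675.2  92.9 126.4 125.3  18.6] circ [674.2  93.1 168.8]
loaf 649 54.2 rect [ 619.  -318.2  110.5   51.1   10.5] circ [ 618.3 -318.3  117.3]
  plate 596 8.0 rect [ 616.9 -320.5  163.5  101.    10.1] circ [ 618.4 -321.1  187.9]
shaker 121 69.3 rect [567.8  -2.1  30.3  34.5  84.5] circ [568.5  -2.1  35.9]
shelf [807.  14.  74.]
jarA [841. 357. 158.]
jarB [818. 423. 159.]
cut [905.  78. 131.]
```

```bash
cat >> h.py <<'E'
from scipy.spatial.transform import Rotation as Ro
def delta(p,yaw):
    from plant import arm
    s=arm.get_state(); R=Ro.from_euler("xyz",s["orientation"])
    d=R.inv().apply(np.array(p)-s["tcp_pos"]); r=(R.inv()*Ro.from_euler("xyz",[np.pi,0,yaw])).as_rotvec()
    print("shift",d.round(1),"turn",r.round(3),"n>=",round(max(np.linalg.norm(d)/41.7,np.degrees(np.linalg.norm(r))/7.16),1),
     "| t",round(s["t"],2),"tcp",s["tcp_pos"].round(1),"yaw",round(s["orientation"][2],3),"open",round(s["opening"],3),"gf",round(s["grip_force"],1),"F",s["contact_force"].round(1),"j",s["joint_positions"].round(2))
E
python3 - <<'E'
from h import *
s=dict(np.load("top0.npz"))
cv2.imwrite("pics/crop1.png",cv2.resize(s["pixels"][80:220,100:400,::-1],(800,373),interpolation=cv2.INTER_CUBIC))
delta([423,-307,180],0.0)
# yaw by edge fit: robust rect from image hull of square & board
E
```

```text
shift [ 344.7 -231.7   42.1] turn [-0.001  0.     0.223] n>= 10.0 | t 0.1 tcp [ 138.  -609.2  221.8] yaw 0.223 open 1.0 gf 0.0 F [-0.3  0.5 -0.1] j [ 1.33  0.33 -0.06  1.46  0.02  1.35 -0.09]
```

View pics/crop1.png

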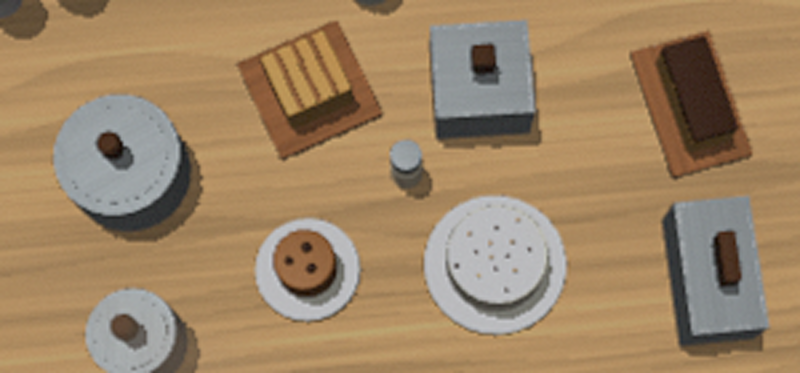

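The crop confirms the choice: steel covers at (117,152), (130,330), (482,72) and (715,265), with the four real cakes beside them and the shaker at (406,160). No blue parts are among them. I'll start with the oblong cover.

carry_out([
  [86,-58,10,0,0,0.056,1],
  [172,-116,20,0,0,0.112,1],
  [258,-174,30,0,0,0.168,1],
  [345,-232,42,0,0,0.223,1],
  [345,-232,42,0,0,0.223,1],
  [345,-232,42,0,0,0.223,1],
  [345,-232,42,0,0,0.223,1],
  [345,-232,42,0,0,0.223,1],
  [345,-232,42,0,0,0.223,1],
  [345,-232,42,0,0,0.223,1],
  [345,-232,42,0,0,0.223,1],
  [345,-232,42,0,0,0.223,1],
], grip_force=30)

```text
t: 1.1
tcp_pos: [424.8, -304.5, 180.1]
orientation: [-3.141, 0.0, 0.005]
contact_force: [-0.0, -0.7, -0.4]
opening: 1.0
grip_force: 0.0
```

```bash
python3 -c "
from h import *
delta([423,-307.3,77],0.0)
from plant import optics
s=optics.snapshot('wrist');cv2.imwrite('pics/w1.png',s['pixels'][...,::-1]);print(s['fx'],s['cx'],s['cy'],s['hand_eye'].round(2).tolist())"
```

```text
shift [ -1.8   2.9 103.1] turn [-0.001  0.     0.005] n>= 2.5 | t 1.1 tcp [ 424.8 -304.5  180.1] yaw 0.005 open 1.0 gf 0.0 F [-0.  -0.7 -0.4] j [ 0.85  0.16 -0.34  1.77  0.05  1.22 -1.07]
297.3186396354542 252.39991584266804 194.05601278444976 [[0.0, -0.96, -0.29, 78.39], [1.0, 0.0, 0.0, 0.68], [-0.0, -0.29, 0.96, -163.3], [0.0, 0.0, 0.0, 1.0]]
```

View pics/w1.png

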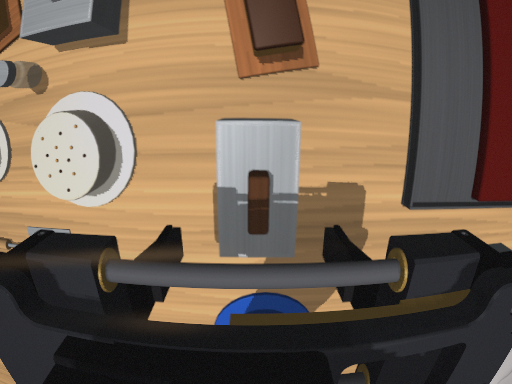

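The wrist picture shows the oblong cover's bar at (259,202) between the open fingers. It is parallel to them and about 4 mm off-centre, so I'm descending.

carry_out([
  [-2,4,25,0,0,0.005,1],
  [-2,4,50,0,0,0.005,1],
  [-2,4,75,0,0,0.005,1],
  [-2,4,90,0,0,0.005,1],
  [-2,4,98,0,0,0.005,1],
  [-2,4,102,0,0,0.005,1],
  [-2,4,102,0,0,0.005,0.5],
  [-2,4,102,0,0,0.005,0.3],
  [-2,4,102,0,0,0.005,0],
  [-2,4,102,0,0,0.005,0],
  [-2,4,102,0,0,0.005,0],
  [-2,4,102,0,0,0.005,0],
])

```text
t: 2.15
tcp_pos: [421.6, -311.3, 79.0]
orientation: [3.141, -0.001, -0.005]
contact_force: [-0.0, 0.5, 0.5]
opening: 0.631
grip_force: 0.0
```

carry_out([
  [0,0,0,0,0,0,0],
  [0,0,0,0,0,0,0],
  [0,0,-5,0,0,0,0],
  [0,0,-15,0,0,0,0],
  [0,0,-30,0,0,0,0],
  [0,0,-50,0,0,0,0],
  [0,0,-70,0,0,0,0],
  [0,0,-90,0,0,0,0],
  [0,0,-105,0,0,0,0],
  [0,0,-115,0,0,0,0],
  [0,0,-120,0,0,0,0],
  [0,0,-120,0,0,0,0],
])

```text
t: 3.15
tcp_pos: [421.7, -311.3, 199.7]
orientation: [3.14, -0.001, -0.005]
contact_force: [0.6, -0.0, 0.8]
opening: 0.004
grip_force: 0.0
```

```bash
python3 -c "
from h import *
delta([618.5,-319,198],0.175)
from plant import optics
for n in ('wrist',):
  s=optics.snapshot(n);cv2.imwrite('pics/w2.png',s['pixels'][...,::-1])
s=optics.snapshot('top');np.savez('t1.npz',**s)
print(*face(s,(575,270),190,12,120)); print(*face(s,(575,270),230,9,90))"
```

```text
shift [196.8   6.6   2. ] turn [ 0.001 -0.001 -0.18 ] n>= 4.7 | t 3.15 tcp [ 421.7 -311.3  199.7] yaw -0.005 open 0.004 gf 0.0 F [ 0.6 -0.   0.8] j [ 0.85  0.14 -0.33  1.75  0.05  1.26 -1.07]Traceback (most recent call last):
  File "<string>", line 8, in <module>
    print(*face(s,(575,270),190,12,120)); print(*face(s,(575,270),230,9,90))
           ~~~~^^^^^^^^^^^^^^^^^^^^^^^^
  File "h.py", line 15, in face
    i=1+np.argmax(st[1:,4]);
        ~~~~~~~~~^^^^^^^^^^
    return _wrapfunc(a, 'argmax', axis=axis, out=out, **kwds)
    return bound(*args, **kwds)
ValueError: attempt to get argmax of an empty sequence
```

View pics/w2.png

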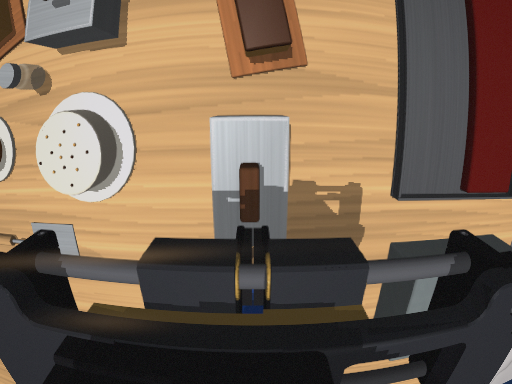

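The fingers close more slowly than I assumed, so they had not reached the bar when I lifted. The wrist view shows the cover undisturbed, with its bar at (250,192). I'll open, descend and check the grip before lifting again.

carry_out([
  [0,0,0,0,0,0,0.5],
  [0,0,0,0,0,0,0.5],
  [0,0,0,0,0,0,0.5],
  [0,0,0,0,0,0,0.5],
  [1,-1.5,20,0,0,-0.005,0.5],
  [1,-1.5,45,0,0,-0.005,0.5],
  [1,-1.5,70,0,0,-0.005,0.5],
  [1,-1.5,95,0,0,-0.005,0.5],
  [1,-1.5,112,0,0,-0.005,0.5],
  [1,-1.5,121,0,0,-0.005,0.5],
  [1,-1.5,122,0,0,-0.005,0],
  [1,-1.5,122,0,0,-0.005,0],
])

```text
t: 4.25
tcp_pos: [422.4, -309.6, 76.8]
orientation: [-3.141, 0.0, -0.0]
contact_force: [0.2, 0.4, 0.6]
opening: 0.418
grip_force: 0.0
```

carry_out([
  [0,0,0,0,0,0,0],
  [0,0,0,0,0,0,0],
  [0,0,0,0,0,0,0],
  [0,0,0,0,0,0,0],
  [0,0,0,0,0,0,0],
  [0,0,0,0,0,0,0],
])

```text
t: 4.75
tcp_pos: [422.9, -309.6, 77.4]
orientation: [3.141, -0.001, 0.0]
contact_force: [-1.3, 2.4, 7.3]
opening: 0.202
grip_force: 29.9
```

Gripped: 0.202 × 87 mm ≈ 17.6 mm, against an 18 mm bar. Lifting.

carry_out([
  [0,0,-4,0,0,0,0],
  [0,0,-12,0,0,0,0],
  [0,0,-25,0,0,0,0],
  [0,0,-42,0,0,0,0],
  [0,0,-60,0,0,0,0],
  [0,0,-78,0,0,0,0],
  [0,0,-94,0,0,0,0],
  [0,0,-105,0,0,0,0],
  [0,0,-110,0,0,0,0],
  [0,0,-110,0,0,0,0],
  [0,0,-110,0,0,0,0],
])

```text
t: 5.67
tcp_pos: [422.0, -309.5, 186.0]
orientation: [-3.141, 0.001, -0.0]
contact_force: [-0.3, 0.7, -3.4]
opening: 0.206
grip_force: 29.9
```

```bash
python3 -c "
from h import *
delta([618.5,-319.5,187],0.18)"
```

```text
shift [196.5  10.   -1.1] turn [-0.     0.001 -0.18 ] n>= 4.7 | t 5.67 tcp [ 422.  -309.5  186. ] yaw -0.0 open 0.206 gf 29.9 F [-0.3  0.7 -3.4] j [ 0.85  0.15 -0.34  1.76  0.05  1.23 -1.07]
```

carry_out([
  [8,0.5,0,0,0,-0.01,0],
  [26,1.5,0,0,0,-0.03,0],
  [50,3,0,0,0,-0.05,0],
  [78,4,0,0,0,-0.08,0],
  [106,6,0,0,0,-0.1,0],
  [134,7.5,0,0,0,-0.13,0],
  [160,9,0,0,0,-0.15,0],
  [180,10,0,0,0,-0.17,0],
  [192,10.5,0,0,0,-0.18,0],
  [196,10.5,0,0,0,-0.18,0],
  [196,10.5,0,0,0,-0.18,0],
  [196,10.5,0,0,0,-0.18,0],
])

```text
t: 6.67
tcp_pos: [617.8, -320.1, 185.7]
orientation: [-3.141, 0.001, 0.179]
contact_force: [0.1, 0.1, -2.1]
opening: 0.202
grip_force: 29.9
```

```bash
python3 -c "
from h import *
delta([618.2,-320,87],0.18)
from plant import optics
s=optics.snapshot('wrist');cv2.imwrite('pics/w3.png',s['pixels'][...,::-1])"
```

```text
shift [ 0.6  0.1 98.7] turn [-0.001  0.001 -0.001] n>= 2.4 | t 6.67 tcp [ 617.8 -320.1  185.7] yaw 0.179 open 0.202 gf 29.9 F [ 0.1  0.1 -2.1] j [ 0.66  0.54 -0.37  1.28  0.19  1.36 -1.09]
```

View pics/w3.png

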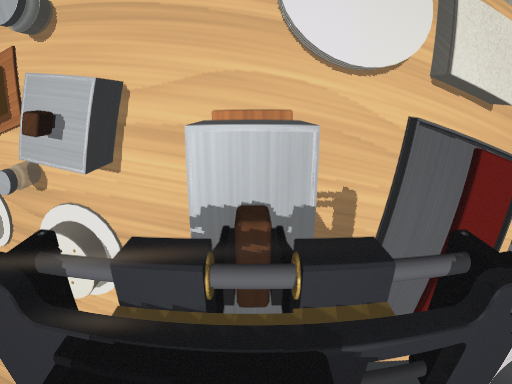

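The cover hangs parallel to and centred over the board (board edge centre at column 252, cover also 252). Lowering: the rim should land at a shift of about 100.

carry_out([
  [0.5,0,12,0,0,0,0],
  [0.5,0,30,0,0,0,0],
  [0.5,0,50,0,0,0,0],
  [0.5,0,68,0,0,0,0],
  [0.5,0,80,0,0,0,0],
  [0.5,0,88,0,0,0,0],
  [0.5,0,93,0,0,0,0],
  [0.5,0,97,0,0,0,0],
  [0.5,0,99.5,0,0,0,0],
  [0.5,0,100.5,0,0,0,0],
  [0.5,0,101,0,0,0,0],
  [0.5,0,101,0,0,0,0],
])

```text
t: 7.72
tcp_pos: [619.1, -320.1, 86.1]
orientation: [3.141, -0.001, 0.18]
contact_force: [-0.4, 0.7, -2.5]
opening: 0.203
grip_force: 29.9
```

carry_out([
  [0,0,0,0,0,0,0],
  [0,0,0,0,0,0,0.5],
  [0,0,0,0,0,0,0.5],
  [0,0,0,0,0,0,0.5],
  [0,0,0,0,0,0,0.5],
  [0,0,-10,0,0,0,0.5],
  [0,0,-30,0,0,0,0.5],
  [0,0,-65,0,0,0,0.5],
  [0,0,-95,0,0,0,0.5],
  [0,0,-95,0,0,0,0.5],
  [0,0,-95,0,0,0,0.5],
])

```text
t: 8.63
tcp_pos: [620.1, -320.5, 183.9]
orientation: [3.139, -0.004, 0.18]
contact_force: [-0.3, 1.1, -0.5]
opening: 0.497
grip_force: 0.0
```

```bash
python3 -c "
from h import *
from plant import optics
delta([654.8,-90,180],-0.03)
delta([654.8,-90,180],1.54)
s=optics.snapshot('side');cv2.imwrite('pics/s1.png',cv2.resize(s['pixels'][100:260,190:410,::-1],(770,560)))"
```

```text
shift [  75.3 -220.6    3.6] turn [ 0.003 -0.004  0.21 ] n>= 5.6 | t 8.63 tcp [ 620.1 -320.5  183.9] yaw 0.18 open 0.497 gf 0.0 F [-0.3  1.1 -0.5] j [ 0.66  0.54 -0.37  1.28  0.19  1.35 -1.09]
shift [  75.3 -220.6    3.6] turn [ 5.00e-03 -1.00e-03 -1.36e+00] n>= 10.9 | t 8.63 tcp [ 620.1 -320.5  183.9] yaw 0.18 open 0.497 gf 0.0 F [-0.3  1.1 -0.5] j [ 0.66  0.54 -0.37  1.28  0.19  1.35 -1.09]
```

View pics/s1.png

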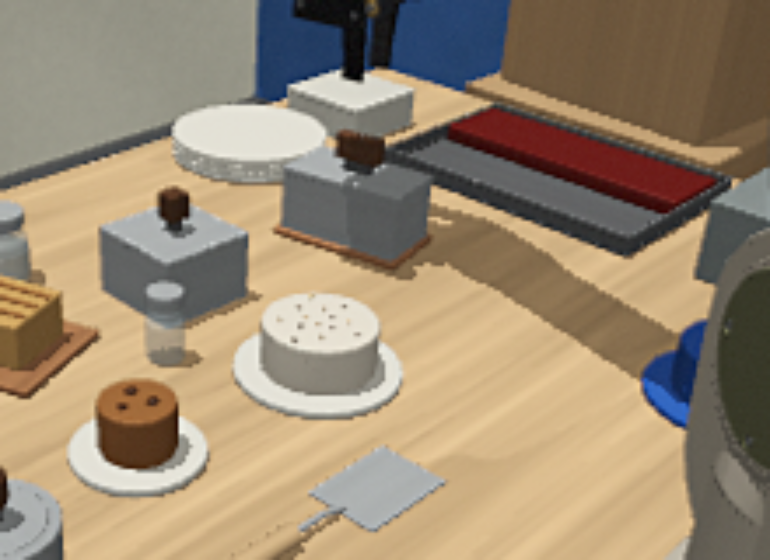

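The side view shows the oblong cover sitting flat on its board, with an even wood margin (crop (355,200)), and the shaker upright. Next is the square cover.

carry_out([
  [12,-36,0,0,0,0.035,0.6],
  [25,-73,1,0,0,0.07,0.6],
  [37,-110,2,0,0,0.105,0.6],
  [50,-147,3,0,0,0.14,0.6],
  [63,-184,3.5,0,0,0.175,0.6],
  [75,-220.5,3.5,0,0,0.21,0.6],
  [75,-220.5,3.5,0,0,0.21,0.6],
  [75,-220.5,3.5,0,0,0.21,0.6],
  [75,-220.5,3.5,0,0,0.21,0.6],
  [75,-220.5,3.5,0,0,0.21,0.6],
])

```text
t: 9.52
tcp_pos: [652.7, -91.7, 176.3]
orientation: [3.141, 0.001, -0.032]
contact_force: [-0.3, -0.5, -0.2]
opening: 0.598
grip_force: 0.0
```

```bash
cat >> h.py <<'E'
def wrist(h,lo,hi,col,rad=60):
    """tool-frame xy->world of dark grip pixels near the TCP, cast on plane z=h"""
    from plant import arm,optics
    st=arm.get_state(); s=optics.snapshot("wrist"); v,u=np.mgrid[:384,:512]
    a=(u-s["cx"])/s["fx"]; b=(v-s["cy"])/s["fy"]; th=np.hypot(a,b)+1e-9
    d=np.stack([np.sin(th)*a/th,np.sin(th)*b/th,np.cos(th)],-1)
    H=s["hand_eye"]; R=Ro.from_euler("xyz",st["orientation"]).as_matrix()
    o=R@H[:3,3]+st["tcp_pos"]; D=d@(R@H[:3,:3]).T
    P=o+D*((h-o[2])/D[...,2])[...,None]
    z=s["z_map"]; Z=(o+D*(z/d[...,2])[...,None])[...,2]
    m=(Z>lo)&(Z<hi)&(np.hypot(*(np.moveaxis(P[...,:2]-st["tcp_pos"][:2],-1,0)))<rad)&(v<col)&(z>0)
    n,l,q,_=cv2.connectedComponentsWithStats(m.astype(np.uint8)); i=1+np.argmax(q[1:,4])
    p=P[l==i][:,:2].astype(np.float32); r=cv2.minAreaRect(p); c=cv2.minEnclosingCircle(p)
    print(h,len(p),"rect",np.round(np.r_[r[0],r[1],r[2]],1),"circ",np.round(np.r_[c[0],2*c[1]],1)); return s
E
python3 -c "
from h import *
delta([655,-91,77],-0.03)
wrist(110,104,114,235); s=wrist(70,64,76,235,110)
cv2.imwrite('pics/w4.png',s['pixels'][...,::-1])"
```

```text
shift [ 2.4 -0.8 99.3] turn [ 0.001  0.001 -0.002] n>= 2.4 | t 9.52 tcp [652.7 -91.7 176.3] yaw -0.032 open 0.598 gf 0.0 F [-0.3 -0.5 -0.2] j [ 0.37  0.47 -0.41  1.4   0.19  1.31 -1.66]
110 840 rect [656.9 -91.1  23.8  23.9  88.2] circ [656.7 -91.1  31.3]
70 9795 rect [658.1 -91.  103.9  99.5  88.1] circ [661.5 -91.  138.5]
```

View pics/w4.png

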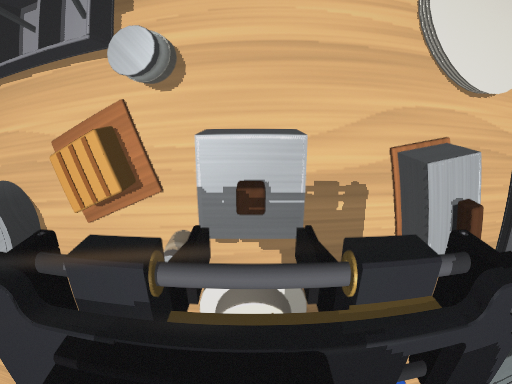

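The wrist view shows the square knob at (251,198), aligned with the fingers. Its measured size is 23.8 × 23.9 mm, which matches. The hull centre of the shaker and the covered loaf are clear. Descending.

carry_out([
  [3.5,-0.5,20,0,0,0,0.6],
  [3.5,-0.5,45,0,0,0,0.6],
  [3.5,-0.5,70,0,0,0,0.6],
  [3.5,-0.5,90,0,0,0,0.6],
  [3.5,-0.5,98,0,0,0,0.5],
  [3.5,-0.5,99.5,0,0,0,0],
  [3.5,-0.5,99.5,0,0,0,0],
  [3.5,-0.5,99.5,0,0,0,0],
  [3.5,-0.5,99.5,0,0,0,0],
  [3.5,-0.5,99.5,0,0,0,0],
  [3.5,-0.5,99.5,0,0,0,0],
  [3.5,-0.5,99.5,0,0,0,0],
])

```text
t: 10.62
tcp_pos: [657.6, -89.9, 79.0]
orientation: [3.141, -0.002, -0.031]
contact_force: [1.0, -2.6, 6.6]
opening: 0.276
grip_force: 30.0
```

carry_out([
  [0,0,0,0,0,0,0],
  [0,0,0,0,0,0,0],
  [0,0,0,0,0,0,0],
  [0,0,0,0,0,0,0],
])

```text
t: 10.95
tcp_pos: [657.6, -89.8, 79.0]
orientation: [3.141, -0.002, -0.031]
contact_force: [-0.7, -3.2, 5.6]
opening: 0.272
grip_force: 30.0
```

carry_out([
  [0,0,-4,0,0,0,0],
  [0,0,-12,0,0,0,0],
  [0,0,-25,0,0,0,0],
  [0,0,-42,0,0,0,0],
  [0,0,-60,0,0,0,0],
  [0,0,-78,0,0,0,0],
  [0,0,-94,0,0,0,0],
  [0,0,-105,0,0,0,0],
  [0,0,-110,0,0,0,0],
  [0,0,-110,0,0,0,0],
  [0,0,-110,0,0,0,0],
])

```text
t: 11.87
tcp_pos: [656.4, -89.2, 187.1]
orientation: [3.142, 0.001, -0.03]
contact_force: [0.3, -0.5, -2.9]
opening: 0.272
grip_force: 30.0
```

```bash
python3 -c "
from h import *
delta([677,94.2,188],0.31)"
```

```text
shift [  15.  -183.9   -0.9] turn [-0.     0.001 -0.34 ] n>= 4.4 | t 11.87 tcp [656.4 -89.2 187.1] yaw -0.03 open 0.272 gf 30.0 F [ 0.3 -0.5 -2.9] j [ 0.36  0.47 -0.41  1.38  0.19  1.33 -1.66]
```

carry_out([
  [0.5,-7,0,0,0,-0.02,0],
  [2,-24,0,0,0,-0.05,0],
  [4,-47,0,0,0,-0.09,0],
  [6,-73,0,0,0,-0.15,0],
  [8,-100,0,0,0,-0.2,0],
  [10,-126,0,0,0,-0.25,0],
  [12,-150,0,0,0,-0.3,0],
  [14,-169,0,0,0,-0.34,0],
  [15,-180,0,0,0,-0.365,0],
  [15,-184,0,0,0,-0.365,0],
  [15,-184,0,0,0,-0.365,0],
  [15,-184,0,0,0,-0.365,0],
])

```text
t: 12.87
tcp_pos: [677.4, 92.7, 187.3]
orientation: [3.141, 0.001, 0.333]
contact_force: [-0.2, -0.8, -3.0]
opening: 0.275
grip_force: 30.0
```

```bash
python3 -c "
from h import *
delta([677,94.2,87],0.337)
from plant import optics
s=optics.snapshot('wrist');cv2.imwrite('pics/w5.png',s['pixels'][...,::-1])"
```

```text
shift [  0.2  -1.6 100.3] turn [ 0.001  0.001 -0.004] n>= 2.4 | t 12.87 tcp [677.4  92.7 187.3] yaw 0.333 open 0.275 gf 30.0 F [-0.2 -0.8 -3. ] j [ 0.15  0.53 -0.52  1.31  0.26  1.37 -1.6 ]
```

View pics/w5.png

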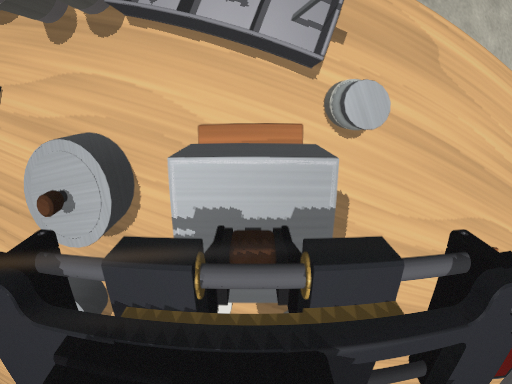

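The cover and the board edge are parallel (board centre column 250, cover 253). I'll shift about 2 mm and lower.

carry_out([
  [0,-2,12,0,0,0,0],
  [0,-2,30,0,0,0,0],
  [0,-2,50,0,0,0,0],
  [0,-2,68,0,0,0,0],
  [0,-2,80,0,0,0,0],
  [0,-2,88,0,0,0,0],
  [0,-2,93,0,0,0,0],
  [0,-2,97,0,0,0,0],
  [0,-2,99.5,0,0,0,0],
  [0,-2,101,0,0,0,0],
  [0,-2,101.5,0,0,0,0],
  [0,-2,101.5,0,0,0,0],
])

```text
t: 13.92
tcp_pos: [677.1, 96.0, 87.1]
orientation: [3.141, -0.001, 0.335]
contact_force: [-1.9, -1.8, 1.8]
opening: 0.273
grip_force: 30.0
```

carry_out([
  [0,0,0,0,0,0,0],
  [0,0,0,0,0,0,0.6],
  [0,0,0,0,0,0,0.6],
  [0,0,0,0,0,0,0.6],
  [0,0,0,0,0,0,0.6],
  [0,0,-10,0,0,0,0.6],
  [0,0,-30,0,0,0,0.6],
  [0,0,-65,0,0,0,0.6],
  [0,0,-95,0,0,0,0.6],
  [0,0,-95,0,0,0,0.6],
  [0,0,-95,0,0,0,0.6],
])

```text
t: 14.83
tcp_pos: [677.8, 96.6, 184.1]
orientation: [3.141, -0.005, 0.335]
contact_force: [-0.1, 0.1, 1.0]
opening: 0.598
grip_force: 0.0
```

```bash
python3 -c "
from h import *
delta([599,293,180],0.6)"
```

```text
shift [  -9.9 -211.4    3.9] turn [ 0.001 -0.004 -0.265] n>= 5.1 | t 14.83 tcp [677.8  96.6 184.1] yaw 0.335 open 0.598 gf 0.0 F [-0.1  0.1  1. ] j [ 0.15  0.53 -0.52  1.32  0.26  1.35 -1.61]
```

carry_out([
  [-2,-35,0,0,0,-0.04,0.6],
  [-3,-70,1,0,0,-0.09,0.6],
  [-5,-106,2,0,0,-0.13,0.6],
  [-7,-141,3,0,0,-0.18,0.6],
  [-8,-176,4,0,0,-0.22,0.6],
  [-10,-211,4,0,0,-0.265,0.6],
  [-10,-211,4,0,0,-0.265,0.6],
  [-10,-211,4,0,0,-0.265,0.6],
  [-10,-211,4,0,0,-0.265,0.6],
  [-10,-211,4,0,0,-0.265,0.6],
])

```text
t: 15.67
tcp_pos: [598.5, 290.3, 176.5]
orientation: [3.141, 0.001, 0.597]
contact_force: [0.4, 0.3, -0.0]
opening: 0.597
grip_force: 0.0
```

```bash
python3 -c "
from h import *
delta([599,293,77],0.6)
wrist(110,104,114,235); s=wrist(70,64,76,235,110)
from plant import optics
t=optics.snapshot('top'); print(*face(t,(337,170),78,9,90)); print(*face(t,(565,178),78,9,90)); print(*face(t,(394,213),70,15,30))"
```

```text
shift [ 2.  -2.  99.5] turn [ 0.001  0.001 -0.003] n>= 2.4 | t 15.67 tcp [598.5 290.3 176.5] yaw 0.597 open 0.597 gf 0.0 F [ 0.4  0.3 -0. ] j [-0.08  0.52 -0.62  1.38  0.3   1.34 -1.69]
110 684 rect [600.4 295.1  24.7  23.6  34.2] circ [600.6 295.2  25.1]
70 12338 rect [606.6 299.7 113.1 130.9  34.2] circ [599.7 295.  131.3]
1225 77.5 rect [674.8  94.3 107.1 103.2  19.3] circ [675.2  95.2 143.2]
1206 78.1 rect [ 618.8 -317.9  140.4   82.    10.3] circ [ 619.2 -319.4  157.3]
121 69.2 rect [569.2  -2.2  32.3  31.8  38.4] circ [568.5  -2.1  35.9]
```

The square and oblong covers are placed within 1 mm, and their tops are at 78 mm as they should be. Now picking up the large cover.

carry_out([
  [4.3,-2.7,20,0,0,0,0.6],
  [4.3,-2.7,45,0,0,0,0.6],
  [4.3,-2.7,70,0,0,0,0.6],
  [4.3,-2.7,90,0,0,0,0.6],
  [4.3,-2.7,98,0,0,0,0.5],
  [4.3,-2.7,100,0,0,0,0],
  [4.3,-2.7,100,0,0,0,0],
  [4.3,-2.7,100,0,0,0,0],
  [4.3,-2.7,100,0,0,0,0],
  [4.3,-2.7,100,0,0,0,0],
  [4.3,-2.7,100,0,0,0,0],
  [4.3,-2.7,100,0,0,0,0],
])

```text
t: 16.82
tcp_pos: [601.1, 296.4, 78.3]
orientation: [3.14, -0.002, 0.599]
contact_force: [3.0, -2.1, 5.6]
opening: 0.277
grip_force: 30.0
```

carry_out([
  [0,0,0,0,0,0,0],
  [0,0,0,0,0,0,0],
  [0,0,0,0,0,0,0],
  [0,0,0,0,0,0,0],
])

```text
t: 17.15
tcp_pos: [601.1, 296.4, 78.3]
orientation: [3.14, -0.002, 0.599]
contact_force: [2.4, -3.9, 6.2]
opening: 0.271
grip_force: 30.0
```

carry_out([
  [0,0,-4,0,0,0,0],
  [0,0,-12,0,0,0,0],
  [0,0,-25,0,0,0,0],
  [0,0,-42,0,0,0,0],
  [0,0,-60,0,0,0,0],
  [0,0,-78,0,0,0,0],
  [0,0,-95,0,0,0,0],
  [0,0,-108,0,0,0,0],
  [0,0,-114,0,0,0,0],
  [0,0,-115,0,0,0,0],
  [0,0,-115,0,0,0,0],
])

```text
t: 18.07
tcp_pos: [599.7, 296.7, 191.9]
orientation: [3.142, 0.0, 0.6]
contact_force: [0.5, -0.3, -2.8]
opening: 0.272
grip_force: 30.0
```

```bash
python3 -c "
from h import *
delta([461,-86.5,193],0.6)"
```

```text
shift [-330.8  238.    -1. ] turn [ 0.  0. -0.] n>= 9.8 | t 18.07 tcp [599.7 296.7 191.9] yaw 0.6 open 0.272 gf 30.0 F [ 0.5 -0.3 -2.8] j [-0.09  0.52 -0.63  1.35  0.3   1.37 -1.69]
```

carry_out([
  [-7,5,0,0,0,0,0],
  [-20,14,0,0,0,0,0],
  [-37,26,0,0,0,0,0],
  [-55,39,0,0,0,0,0],
  [-73,52,0,0,0,0,0],
  [-91,65,0,0,0,0,0],
  [-109,78,0,0,0,0,0],
  [-127,91,0,0,0,0,0],
  [-146,105,0,0,0,0,0],
  [-164,118,0,0,0,0,0],
  [-182,131,0,0,0,0,0],
  [-200,144,0,0,0,0,0],
])

```text
t: 19.07
tcp_pos: [514.6, 63.2, 191.0]
orientation: [-3.141, 0.002, 0.599]
contact_force: [-0.0, 0.2, -2.5]
opening: 0.275
grip_force: 30.0
```

carry_out([
  [-18,13,0,0,0,0,0],
  [-36,26,0,0,0,0,0],
  [-54,39,0,0,0,0,0],
  [-72,52,0,0,0,0,0],
  [-90,65,0,0,0,0,0],
  [-106,76,0,0,0,0,0],
  [-118,85,0,0,0,0,0],
  [-126,91,0,0,0,0,0],
  [-131,94,0,0,0,0,0],
  [-131,94,0,0,0,0,0],
  [-131,94,0,0,0,0,0],
  [-131,94,0,0,0,0,0],
])

```text
t: 20.07
tcp_pos: [461.2, -85.5, 191.9]
orientation: [-3.141, -0.0, 0.601]
contact_force: [-0.4, 0.2, -3.1]
opening: 0.274
grip_force: 30.0
```

```bash
python3 -c "
from h import *
delta([461,-86.5,86.3],0.6)
from plant import optics
s=optics.snapshot('wrist');cv2.imwrite('pics/w6.png',s['pixels'][...,::-1])"
```

```text
shift [ -0.7   0.7 105.6] turn [-0.    -0.     0.001] n>= 2.5 | t 20.07 tcp [461.2 -85.5 191.9] yaw 0.601 open 0.274 gf 30.0 F [-0.4  0.2 -3.1] j [ 0.55  0.04 -0.47  1.88  0.02  1.23 -0.89]
```

View pics/w6.png

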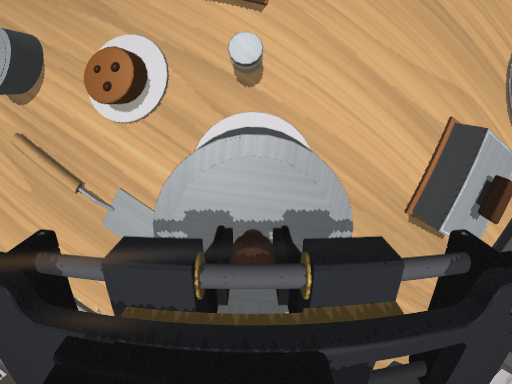

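The cover is centred on the plate (columns 252 and 253), and the shaker at (246,50) is clear. Lowering.

carry_out([
  [-0.5,0.5,12,0,0,0,0],
  [-0.5,0.5,30,0,0,0,0],
  [-0.5,0.5,52,0,0,0,0],
  [-0.5,0.5,72,0,0,0,0],
  [-0.5,0.5,85,0,0,0,0],
  [-0.5,0.5,93,0,0,0,0],
  [-0.5,0.5,98,0,0,0,0],
  [-0.5,0.5,102,0,0,0,0],
  [-0.5,0.5,104.5,0,0,0,0],
  [-0.5,0.5,106,0,0,0,0],
  [-0.5,0.5,106.5,0,0,0,0],
  [-0.5,0.5,106.5,0,0,0,0],
])

```text
t: 21.12
tcp_pos: [461.4, -87.6, 86.2]
orientation: [3.14, -0.001, 0.599]
contact_force: [0.4, -0.1, -0.1]
opening: 0.271
grip_force: 30.0
```

carry_out([
  [0,0,0,0,0,0,0],
  [0,0,0,0,0,0,0.6],
  [0,0,0,0,0,0,0.6],
  [0,0,0,0,0,0,0.6],
  [0,0,0,0,0,0,0.6],
  [0,0,-10,0,0,0,0.6],
  [0,0,-30,0,0,0,0.6],
  [0,0,-65,0,0,0,0.6],
  [0,0,-95,0,0,0,0.6],
  [0,0,-95,0,0,0,0.6],
  [0,0,-95,0,0,0,0.6],
])

```text
t: 22.03
tcp_pos: [462.0, -87.4, 182.8]
orientation: [3.138, -0.003, 0.6]
contact_force: [0.1, 1.1, -0.4]
opening: 0.601
grip_force: 0.0
```

```bash
python3 -c "
from h import *
delta([412,290,180],0.9)"
```

```text
shift [ 171.8 -339.7    2.1] turn [ 0.004 -0.002 -0.3  ] n>= 9.1 | t 22.03 tcp [462.  -87.4 182.8] yaw 0.6 open 0.601 gf 0.0 F [ 0.1  1.1 -0.4] j [ 0.55  0.04 -0.47  1.89  0.02  1.21 -0.9 ]
```

carry_out([
  [17,-34,0,0,0,-0.03,0.6],
  [34,-68,0,0,0,-0.06,0.6],
  [52,-102,0,0,0,-0.09,0.6],
  [69,-136,1,0,0,-0.12,0.6],
  [86,-170,1,0,0,-0.15,0.6],
  [103,-204,1,0,0,-0.18,0.6],
  [120,-238,2,0,0,-0.21,0.6],
  [137,-272,2,0,0,-0.24,0.6],
  [155,-306,2,0,0,-0.27,0.6],
  [172,-340,2,0,0,-0.3,0.6],
  [172,-340,2,0,0,-0.3,0.6],
  [172,-340,2,0,0,-0.3,0.6],
])

```text
t: 23.03
tcp_pos: [409.2, 292.5, 177.6]
orientation: [-3.139, 0.001, 0.905]
contact_force: [1.0, -1.5, -0.8]
opening: 0.598
grip_force: 0.0
```

carry_out([
  [0,0,0,0,0,0,0.6],
  [0,0,0,0,0,0,0.6],
  [0,0,0,0,0,0,0.6],
])

```text
t: 23.28
tcp_pos: [411.4, 289.1, 178.3]
orientation: [3.141, 0.001, 0.897]
contact_force: [-0.2, -0.2, -0.2]
opening: 0.597
grip_force: 0.0
```

```bash
python3 -c "
from h import *
wrist(110,104,114,235); s=wrist(70,64,76,235,110)
delta([412,290,77],0.9)
from plant import optics
t=optics.snapshot('top'); print(*face(t,(447,275),78,9,90)); print(*face(t,(394,213),70,15,30))"
```

```text
110 666 rect [412.1 290.5  24.2  23.1  51.4] circ [412.  290.4  25. ]
70 6019 rect [411.8 289.8  90.3  90.5   3.5] circ [411.6 289.7  91.6]
shift [  0.9   0.2 101.5] turn [ 0.001  0.    -0.002] n>= 2.4 | t 23.38 tcp [411.3 289.5 178.5] yaw 0.898 open 0.602 gf 0.0 F [-0.9 -0.3  0. ] j [ 0.09  0.18 -0.86  1.8   0.15  1.23 -1.49]
1729 78.1 rect [460.1 -89.4 126.7 130.1  84.3] circ [460.2 -88.5 131.9]
120 68.9 rect [567.8  -2.1  30.3  34.5  84.5] circ [568.5  -2.1  35.9]
```

The large cover is on (within 2 mm, top at 78). Now the small one, its knob at (412,290.4).

carry_out([
  [1,0,20,0,0,0,0.6],
  [1,0,45,0,0,0,0.6],
  [1,0,70,0,0,0,0.6],
  [1,0,90,0,0,0,0.6],
  [1,0,98,0,0,0,0.5],
  [1,0,101,0,0,0,0],
  [1,0,101,0,0,0,0],
  [1,0,101,0,0,0,0],
  [1,0,101,0,0,0,0],
  [1,0,101,0,0,0,0],
  [1,0,101,0,0,0,0],
  [1,0,101,0,0,0,0],
])

```text
t: 24.43
tcp_pos: [412.6, 291.4, 78.5]
orientation: [3.14, -0.002, 0.899]
contact_force: [1.7, -1.4, 6.7]
opening: 0.277
grip_force: 30.0
```

carry_out([
  [0,0,0,0,0,0,0],
  [0,0,0,0,0,0,0],
  [0,0,0,0,0,0,0],
  [0,0,0,0,0,0,0],
])

```text
t: 24.77
tcp_pos: [412.6, 291.4, 78.5]
orientation: [3.14, -0.002, 0.899]
contact_force: [1.2, -0.9, 6.0]
opening: 0.273
grip_force: 30.0
```

carry_out([
  [0,0,-4,0,0,0,0],
  [0,0,-12,0,0,0,0],
  [0,0,-25,0,0,0,0],
  [0,0,-42,0,0,0,0],
  [0,0,-60,0,0,0,0],
  [0,0,-78,0,0,0,0],
  [0,0,-94,0,0,0,0],
  [0,0,-105,0,0,0,0],
  [0,0,-110,0,0,0,0],
  [0,0,-110,0,0,0,0],
  [0,0,-110,0,0,0,0],
])

```text
t: 25.68
tcp_pos: [411.3, 291.1, 187.2]
orientation: [3.142, 0.0, 0.9]
contact_force: [-0.4, -1.2, -2.2]
opening: 0.275
grip_force: 30.0
```

```bash
python3 -c "
from h import *
delta([474.8,112.8,188],0.9)"
```

```text
shift [-100.2  160.6   -0.7] turn [ 0.  0. -0.] n>= 4.5 | t 25.68 tcp [411.3 291.1 187.2] yaw 0.9 open 0.275 gf 30.0 F [-0.4 -1.2 -2.2] j [ 0.09  0.18 -0.86  1.79  0.14  1.24 -1.48]
```

carry_out([
  [-4,6,0,0,0,0,0],
  [-13,21,0,0,0,0,0],
  [-26,42,0,0,0,0,0],
  [-40,64,0,0,0,0,0],
  [-54,87,0,0,0,0,0],
  [-68,109,0,0,0,0,0],
  [-81,130,0,0,0,0,0],
  [-92,148,0,0,0,0,0],
  [-98,157,0,0,0,0,0],
  [-100,160.5,0,0,0,0,0],
  [-100,160.5,0,0,0,0,0],
  [-100,160.5,0,0,0,0,0],
])

```text
t: 26.68
tcp_pos: [474.6, 114.3, 187.3]
orientation: [-3.141, -0.0, 0.901]
contact_force: [0.1, 0.5, -1.4]
opening: 0.276
grip_force: 30.0
```

carry_out([
  [0,0,0,0,0,0,0],
  [0,0,0,0,0,0,0],
])

```text
t: 26.85
tcp_pos: [474.6, 114.4, 187.5]
orientation: [-3.141, -0.0, 0.902]
contact_force: [-0.2, 0.7, -0.7]
opening: 0.273
grip_force: 30.0
```

```bash
python3 -c "
from h import *
delta([474.8,112.8,86.5],0.9)
from plant import optics
s=optics.snapshot('wrist');cv2.imwrite('pics/w7.png',s['pixels'][...,::-1])"
```

```text
shift [ -1.2   1.2 101. ] turn [-0.    -0.     0.002] n>= 2.4 | t 26.85 tcp [474.6 114.4 187.5] yaw 0.902 open 0.273 gf 30.0 F [-0.2  0.7 -0.7] j [ 0.36  0.11 -0.72  1.83  0.08  1.23 -1.06]
```

View pics/w7.png

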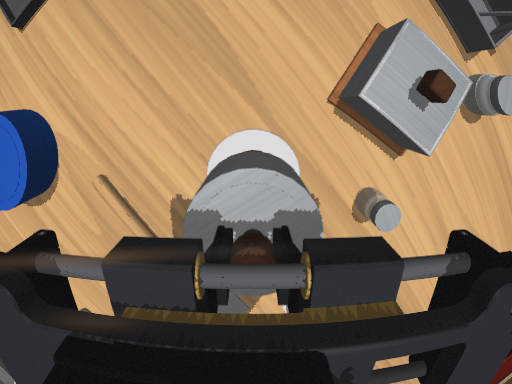

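The small cover is centred over the muffin plate (both at column 253), and the shaker at (380,210) is clear. Lowering.

carry_out([
  [-0.7,0.7,12,0,0,0,0],
  [-0.7,0.7,30,0,0,0,0],
  [-0.7,0.7,50,0,0,0,0],
  [-0.7,0.7,68,0,0,0,0],
  [-0.7,0.7,80,0,0,0,0],
  [-0.7,0.7,88,0,0,0,0],
  [-0.7,0.7,93,0,0,0,0],
  [-0.7,0.7,97,0,0,0,0],
  [-0.7,0.7,100,0,0,0,0],
  [-0.7,0.7,101.5,0,0,0,0],
  [-0.7,0.7,102,0,0,0,0],
  [-0.7,0.7,102,0,0,0,0],
])

```text
t: 27.9
tcp_pos: [475.8, 112.0, 86.5]
orientation: [3.14, -0.0, 0.899]
contact_force: [-2.3, -1.6, 4.4]
opening: 0.274
grip_force: 30.0
```

carry_out([
  [0,0,0,0,0,0,0],
  [0,0,0,0,0,0,0.6],
  [0,0,0,0,0,0,0.6],
  [0,0,0,0,0,0,0.6],
  [0,0,0,0,0,0,0.6],
  [0,0,-10,0,0,0,0.6],
  [0,0,-30,0,0,0,0.6],
  [0,0,-65,0,0,0,0.6],
  [0,0,-100,0,0,0,0.6],
  [-40,0,-130,0,0,0,0.6],
  [-40,0,-130,0,0,0,0.6],
])

```text
t: 28.82
tcp_pos: [450.7, 79.4, 220.3]
orientation: [3.137, -0.003, 0.899]
contact_force: [0.9, 0.4, 0.0]
opening: 0.602
grip_force: 0.0
```

```bash
python3 -c "
from h import *
from plant import optics
s=wrist(78,72,84,235,130)
t=optics.snapshot('top')
for p in ((335,278),(447,275),(337,170),(565,178)): print(*face(t,p,78,9,90))
print(*face(t,(394,213),70,15,30))
s=optics.snapshot('side');cv2.imwrite('pics/s2.png',cv2.resize(s['pixels'][100:300,110:385,::-1],(770,560)))"
```

```text
78 5271 rect [473.9 109.9  89.5  89.6  51.5] circ [474.  110.2  91.7]Traceback (most recent call last):
  File "<string>", line 6, in <module>
    for p in ((335,278),(447,275),(337,170),(565,178)): print(*face(t,p,78,9,90))
                                                               ~~~~^^^^^^^^^^^^^
  File "h.py", line 15, in face
    i=1+np.argmax(st[1:,4]);
        ~~~~~~~~~^^^^^^^^^^
    return _wrapfunc(a, 'argmax', axis=axis, out=out, **kwds)
    return bound(*args, **kwds)
ValueError: attempt to get argmax of an empty sequence
```

```bash
python3 -c "
from h import *
from plant import optics
s=optics.snapshot('side');cv2.imwrite('pics/s2.png',cv2.resize(s['pixels'][100:300,110:385,::-1],(770,560)))"
```

```text
(no output)
```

View pics/s2.png

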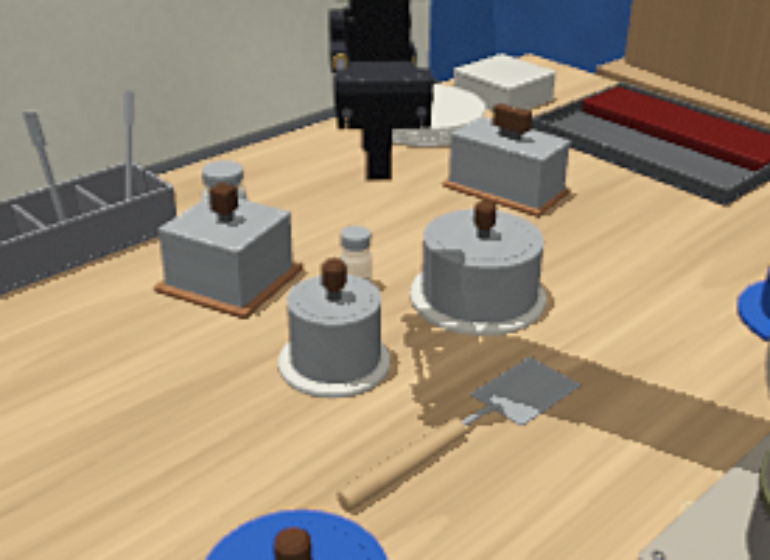

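All four covers sit flat on their own plates and boards: small (335,320), large (482,265), square (228,250), oblong (510,165). The shaker stands upright at (356,255), and the gripper touches nothing.

```bash
python3 -c "
from plant import arm
print(arm.hand_in())"
```

```text
the job is handed in; nothing more can be done
None
```

All four covers stand on their own cakes, centred within about 2–3 mm by my measurements, the shaker is upright, and I handed the job in at about 29 s of the 122 s; the hand-in gave no verdict back.

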